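Stroke the lids of the stone box shut

TASK

The curved wooden stone box stands with its four brass lids up, each hinged on its left edge as seen from the robot. Run the fingertips lightly along the row, following its curve from the left end to the right end, so that the lids fold down one after another and all four lie fully shut, then come clear. Be gentle, do not grip, lift or shove the box, and leave the jar, ring, punch and steel block where they are.

Things in the scene. Friction and masses are not known exactly. Their poses are not given: they have to be found in the camera images.
- stonebox: Loose dark-wood box, 0.8 kg: four cells in a curved row. Origin: on the bench under the middle of the row. Its y points left along the row, x to the outside of the bend (+x of the robot, turned up to 0.5 rad). Row's centre line: arc of radius 150 mm about (-150 mm, 0); cell centres at +-0.135, +-0.405 rad on it (40 mm apart). Row 44 mm across, walls 30 mm high; shut lids' tops 33 mm.
- cell0 (a point): Cell 0, left end of the row as seen from the robot: the point in the box at the centre of this cell's lid top when that lid is shut, 33 mm above the bench (fixed to the box; does not move with the lid; axes as the box's).
- lid0 (a joint): Lid of cell 0: brass flap, 36 mm across the row, 31 mm along it, 3 mm thick. Hinged across the row at the cell's left edge, 16 mm left of its centre, 30 mm above the bench. 0 = shut, 1.57 = upright, stop at 1.7 rad; starts at 1.2 to 1.5 (free edge 60 mm above the bench). Pushed to the right it folds shut; it stays put while steep (friction 0.004 N m) and drops shut below about 0.5 rad.
- cell1 (a point): Cell 1, second from the left of the row as seen from the robot: the point in the box at the centre of this cell's lid top when that lid is shut, 33 mm above the bench (fixed to the box; does not move with the lid; axes as the box's).
- lid1 (a joint): Lid of cell 1: brass flap, 36 mm across the row, 31 mm along it, 3 mm thick. Hinged across the row at the cell's left edge, 16 mm left of its centre, 30 mm above the bench. 0 = shut, 1.57 = upright, stop at 1.7 rad; starts at 1.2 to 1.5 (free edge 60 mm above the bench). Pushed to the right it folds shut; it stays put while steep (friction 0.004 N m) and drops shut below about 0.5 rad.
- cell2 (a point): Cell 2, third from the left of the row as seen from the robot: the point in the box at the centre of this cell's lid top when that lid is shut, 33 mm above the bench (fixed to the box; does not move with the lid; axes as the box's).
- lid2 (a joint): Lid of cell 2: brass flap, 36 mm across the row, 31 mm along it, 3 mm thick. Hinged across the row at the cell's left edge, 16 mm left of its centre, 30 mm above the bench. 0 = shut, 1.57 = upright, stop at 1.7 rad; starts at 1.2 to 1.5 (free edge 60 mm above the bench). Pushed to the right it folds shut; it stays put while steep (friction 0.004 N m) and drops shut below about 0.5 rad.
- cell3 (a point): Cell 3, right end of the row as seen from the robot: the point in the box at the centre of this cell's lid top when that lid is shut, 33 mm above the bench (fixed to the box; does not move with the lid; axes as the box's).
- lid3 (a joint): Lid of cell 3: brass flap, 36 mm across the row, 31 mm along it, 3 mm thick. Hinged across the row at the cell's left edge, 16 mm left of its centre, 30 mm above the bench. 0 = shut, 1.57 = upright, stop at 1.7 rad; starts at 1.2 to 1.5 (free edge 60 mm above the bench). Pushed to the right it folds shut; it stays put while steep (friction 0.004 N m) and drops shut below about 0.5 rad.
- jar_mid (a point): Bystander: closed glass jar with a black cap, 38 mm across, 50 mm high, standing beyond the row; the point is half-way up.
- ringblank: Bystander: brass ring lying flat, 25 mm across, 7 mm high, inside the bend of the row, on the robot's side; origin at its underside.
- punch: Bystander: small steel punch standing on its foot, foot 22 mm across, 52 mm high, beyond the row; origin at its underside.
- block: Bystander: steel bench block, a 34 mm cube, on the robot's side of the row; origin at its underside.
Mind the look-alikes: they are no part of the job. There is more than one size of the stonebox; the job needs the smallest.

How it is judged:
By the outcome, as a careful person would: the job done as asked, in the order asked, and still so for the second after the job is handed in, with the robot touching nothing.
It also fails if it takes over 38 s, if anything falls off the work surface, if the arm or the gripper's body presses on something with over 40 N, if the wrist force passes 120 N, or if a joint passes its speed limit or range.

ROBOT

A 7-joint arm with a two-finger parallel gripper is mounted at the origin on the work surface. World frame = base frame: x ahead of the robot, y to its left, z up, the work surface at z = 0. Lengths are in m, angles in rad, forces in N, time in s.
With the tool pointing down it reaches from about 0.425 to 0.95 m from the base axis. Payload 4.7 kg.
Tool frame: the origin (TCP) lies on the centre line of the jaws, within the pads' length; the fingertips stand robot.nose_length ahead of it and the grasp point (between the pads) lies 8 mm behind it (robot.nose_length is the distance from the TCP to the fingertips, in m); z points along the fingers, x is the direction in which the jaws open and shut, and the axes are right-handed (so a half turn about z gives the same grasp; the last joint's range is limited). The gripper opens to 85 mm and grips with 20 to 120 N. Pads are 22 mm wide; open, the fingers measure 114 mm over their backs; the gripper's body (76 mm by 85 mm) begins 54 mm behind the grasp point. The pads swing forward as they close: fully open they stand 13 mm farther back than shut.
Start: joints at [-1.357, 0.469, -0.049, 1.532, 0.024, 1.141, -0.082], TCP at [0.162, 0.655, 0.242] pointing down, gripper open.
Joint ranges: [-2.59, 2.59], [-0.33, 1.99], [-1.39, 1.29], [0.1, 2.45], [-1.04, 4.18], [0.21, 1.99], [-2.66, 2.66]. Speed limits (rad/s): [2.57, 2.57, 3.14, 3.14, 3.14, 3.14, 3.14].

INTERFACE

Orientations are given as [roll, pitch, yaw] about the fixed x, y, z axes, in that order (R = Rz(yaw) Ry(pitch) Rx(roll)).
In Python, from plant import robot gives the robot as it stands. Calls block until the motion is done:
- robot.goto(position, orientation): joint-space move of the TCP to a pose.
- robot.move_straight(position, vel=0.15, attitude=None, contact_N=None): straight line of the TCP; attitude=None keeps the orientation; vel is the mean speed in m/s. With contact_N (N) it stops when the force on the tool has changed by that much, and returns True; else False.
- robot.move_joints(angles): joint-space move.
- robot.grip(opening, strength=None): opening from 0.0 (shut) to 1.0 (fully open); strength is the grip in N (None keeps the last); returns when the fingers have stopped.
- robot.sleep(seconds).
- robot.inverse_kinematics(position, orientation): joint angles nearest the present ones, or None.
- robot.sense(): the state.
- robot.grab_frame(name): name is "side" or "top" or "wrist"; returns a dict with "image" (384x512x3 uint8, red, green, blue), "range_z" (384x512 float32, m along the optical axis (not along the pixel's ray), 0 where there is no reading), "fx", "fy", "cx", "cy" (pixels), "dist_coeffs" ([k1, k2, p1, p2, k3] as OpenCV has them; the pictures are not rectified), "R" (3x3) and "t" (3): a world point X has camera coordinates R X + t. Camera axes: x right, y down, z forward; pixel columns grow to the right and rows downward; lengths in m; the calibration is good to about 2 mm. A picture is of the moment at which its call begins.
A pose or a line that the arm cannot do raises robot.IKError and nothing moves.
- robot.close_job(): hands the job in, once; it reports no verdict.
The state is a dict: "t": time; "joint_pos": joint angles; "joint_velocities": joint speeds; "effort": joint torques, N m; "tcp_pos": TCP position; "tcp_rot": TCP orientation; "wrist_force": force on the tool from outside, world axes, zero at the start; "torque": the same for the moment, N m; "opening": opening from 0.0 (shut) to 1.0 (fully open).
Only numpy, scipy, OpenCV 4.12 (cv2) and the standard library are available. Lean on these libraries where they do the work, as an engineer would, in place of code of your own. Each camera call takes 0.05 s, during which the arm holds its last target.

## Working session

There is one attempt and no reset: what is moved stays moved. The work goes in short steps, each a Python script; the robot and the scene stay as the last script left them, time stands still between calls to the robot, and variables do not carry over. Pictures are saved under pics/ and viewed, and the job is handed in when it is done.

```bash
mkdir -p pics; ls; python3 - <<'E'
from plant import robot
import cv2,pickle
s=robot.sense();print(s['t'],s['tcp_pos'],s['tcp_rot'],robot.nose_length,s['opening'])
d={}
for n in ("top","side","wrist"):
    f=robot.grab_frame(n);d[n]=f
    cv2.imwrite(f"pics/{n}0.png",f["image"][:,:,::-1])
    print(n,f["fx"],f["cx"],f["cy"],f["dist_coeffs"],f["R"],f["t"])
pickle.dump(d,open("f0.pkl","wb"))
E
```

```text
pics
0.0 [0.16211996 0.65466465 0.24125629] [3.14153159e+00 1.95002781e-03 1.32808908e+00] 0.011 1.002581367343725
top 498.83809254979246 256.7315800109719 191.66729527856268 [-0.10484087  0.          0.          0.          0.        ] [[ 0.02774826 -0.9995573   0.01073487]
 [-0.99272213 -0.0288143  -0.1169295 ]
 [ 0.11718705 -0.00741215 -0.9930822 ]] [-0.01978911  0.52284993  1.11708542]
side 372.44191891410736 260.05808975684 188.17580946412755 [-0.0087368  0.         0.         0.         0.       ] [[-0.7692912  -0.63889312  0.0025758 ]
 [-0.37992713  0.45422148 -0.80581525]
 [ 0.51365984 -0.6208852  -0.59216142]] [0.40672391 0.25007318 0.47006634]
wrist 304.58496056005316 257.03874260728634 187.85478297987635 [-0.05951751  0.          0.          0.          0.        ] [[ 0.24132331  0.97044376 -0.00140397]
 [ 0.93565754 -0.23228854  0.26568213]
 [ 0.25750344 -0.06542893 -0.96405966]] [-0.67494643 -0.03411037  0.37850427]
```

View pics/top0.png

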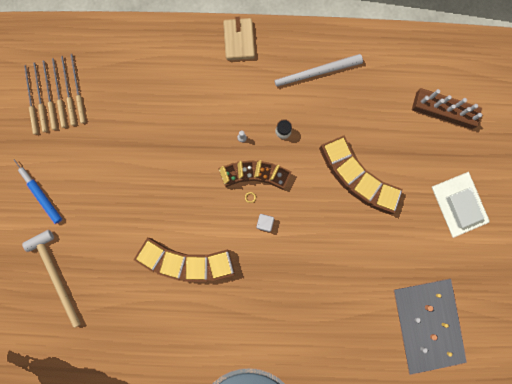

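View pics/side0.png

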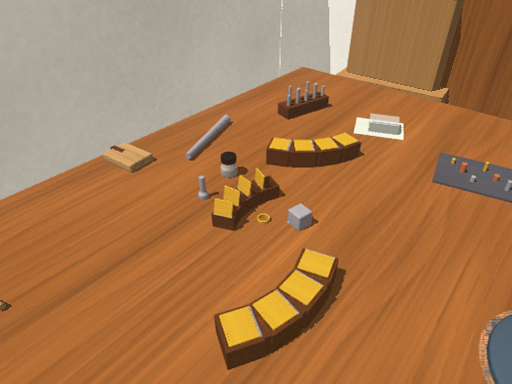

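Three curved boxes are visible in the top view: A at (257,175) with its lids up, B at (362,177) shut, and C at (186,262) shut. A is the smallest and the only one with open lids, with the ring, block, jar and punch around it. I'll confirm that in a crop.

```bash
cat > h.py <<'E'
import numpy as np,cv2,pickle
def K(f): return np.array([[f["fx"],0,f["cx"]],[0,f["fy"],f["cy"]],[0,0,1.]])
def ray(f,uv):
    p=cv2.undistortPoints(np.array(uv,float).reshape(-1,1,2),K(f),np.array(f["dist_coeffs"],float)).reshape(-1,2)
    R=np.array(f["R"]);c=-R.T@np.array(f["t"])
    return c,np.c_[p,np.ones(len(p))]@R
def plane(f,uv,z):
    c,d=ray(f,uv); return c+d*((z-c[2])/d[:,2])[:,None]
def cloud(f,m=None):
    v,u=np.nonzero((f["range_z"]>0) if m is None else m&(f["range_z"]>0))
    c,d=ray(f,np.c_[u,v]); return c+d*f["range_z"][v,u][:,None],u,v
def proj(f,P):
    return cv2.projectPoints(np.array(P,float).reshape(-1,1,3),cv2.Rodrigues(np.array(f["R"],float))[0],np.array(f["t"],float),K(f),np.array(f["dist_coeffs"],float))[0].reshape(-1,2)
E
python3 - <<'E'
from h import *
d=pickle.load(open("f0.pkl","rb"))
a=d["top"]["image"][115:240,200:310,::-1];b=d["side"]["image"][140:240,185:325,::-1]
a=cv2.resize(a,None,fx=4,fy=4,interpolation=cv2.INTER_CUBIC)
b=cv2.resize(b,None,fx=2.5,fy=2.5,interpolation=cv2.INTER_CUBIC)
o=np.zeros((500,800,3),np.uint8);o[:a.shape[0],:a.shape[1]]=a;o[:b.shape[0],445:445+b.shape[1]]=b[:,:355]
cv2.imwrite("pics/crop0.png",o)
E
```

```text
(no output)
```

View pics/crop0.png

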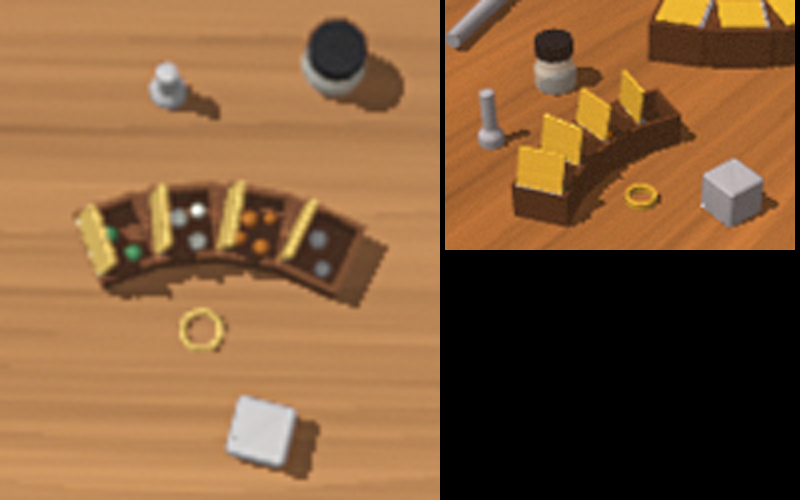

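View pics/wrist0.png

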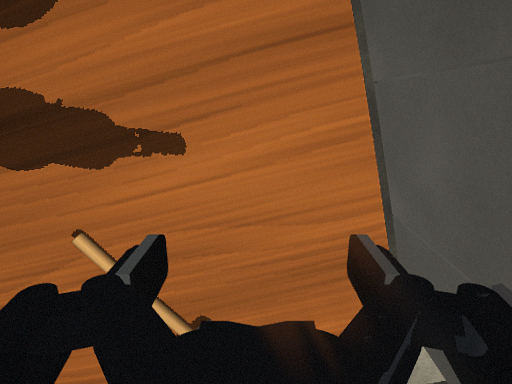

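The crop confirms box A, at crop px (75–366,180–300): it is the smallest, with four lids up and stones in its cells. Next I measure its pose from the depth cloud.

```bash
python3 - <<'E'
from h import *
from scipy.optimize import least_squares
d=pickle.load(open("f0.pkl","rb"));f=d["top"]
P,u,v=cloud(f);img=f["image"]
hsv=cv2.cvtColor(img,cv2.COLOR_RGB2HSV)[v,u]
roi=(u>210)&(u<300)&(v>150)&(v<195)
t=(u>230)&(u<250)&(v>200)&(v<240);print("table z",P[t][:,2].mean(),P[t][:,2].std())
r=roi&(P[:,2]>.024)&(P[:,2]<.036)&~((hsv[:,0]>18)&(hsv[:,0]<35)&(hsv[:,1]>120)&(hsv[:,2]>120))
Q=P[r];print(len(Q),Q.min(0),Q.max(0))
g=roi&(P[:,2]>.036);print("lids",g.sum(),P[g][:,2].max())
# robust centreline fit: rim pts lie within |r-150|<22, mostly two walls
lo=np.percentile(Q,1,0);hi=np.percentile(Q,99,0)
def loc(p,X):
    c,s=np.cos(p[2]),np.sin(p[2]);D=X[:,:2]-p[:2]
    x=c*D[:,0]+s*D[:,1];y=-s*D[:,0]+c*D[:,1]
    return np.hypot(x+.15,y)-.15,np.arctan2(y,x+.15)
A=.405+.135
def res(p):
    a,b=loc(p,Q)
    return np.r_[np.maximum(np.abs(a)-.0215,0)*3,np.maximum(np.abs(b)-A,0)*.15*3, [ ]]
def res2(p):
    a,b=loc(p,Q)
    return np.minimum(np.abs(np.abs(a)-.020),np.minimum(np.abs(np.abs(b)-A+.013)*.15,np.abs(b[:,None]-np.array([-.27,0,.27])).min(1)*.15))
m=Q.mean(0)
best=None
for yaw in np.arange(-.6,.61,.1):
  s=least_squares(lambda p:np.r_[res(p),res2(p)],[m[0],m[1],yaw],loss="soft_l1",f_scale=.002)
  if best is None or s.cost<best.cost: best=s
print(best.x,best.cost)
a,b=loc(best.x,Q)
print("r pct",np.percentile(a,[1,10,50,90,99]),"ang",np.percentile(b,[0.5,2,98,99.5]))
# check with side
p=best.x;c,s=np.cos(p[2]),np.sin(p[2])
def W(r,th,z):
    x=(.15+r)*np.cos(th)-.15;y=(.15+r)*np.sin(th)
    return np.c_[p[0]+c*x-s*y,p[1]+s*x+c*y,np.full_like(x,z)]
th=np.linspace(-A,A,40)
for n,k,(y0,y1,x0,x1) in (("top",7,(145,205,205,315)),("side",6,(150,240,195,325))):
    f=d[n];im=cv2.resize(f["image"][y0:y1,x0:x1,::-1],None,fx=k,fy=k,interpolation=cv2.INTER_CUBIC)
    for r in(-.022,0,.022):
        q=((proj(f,W(r,th,.03))-[x0,y0]+.5)*k).astype(int);cv2.polylines(im,[q.reshape(-1,1,2)],False,(0,255,0),1)
    for t in(-A,-.27,0,.27,A):
        q=((proj(f,W(np.array([-.022,.022]),np.array([t,t]),.03))-[x0,y0]+.5)*k).astype(int);cv2.polylines(im,[q.reshape(-1,1,2)],False,(255,0,0),1)
    cv2.imwrite(f"pics/fit_{n}.png",im)
np.save("pose.npy",p)
# other objects
for nm,(a0,b0),z in (("jar",(284.5,127),.05),("punch",(241.5,133.5),.05),("ring",(250.5,197),.007),("block",(265.5,222),.034)):
    print(nm,plane(d["top"],[(a0,b0)],z))
G=P[g]
al,bl=loc(p,G)
for i,t in enumerate((.405,.135,-.135,-.405)):
    k=(bl>t-.13)&(bl<t+.16);top=G[k][:,2]>G[k][:,2].max()-.006
    print(i,"top z",np.percentile(G[k][:,2],98),"arc top from hinge mm",((t+16/150)-bl[k][top].mean())*150)
E
```

```text
table z 0.0002770630783502667 0.0021710528328727587
416 [ 0.53356101 -0.08323948  0.02438008] [0.59761162 0.0858953  0.03589898]
lids 229 0.06750134407568376
[ 0.57448601  0.00287822 -0.01167177] 0.0005966692369846986
r pct [-0.0220358  -0.02068076  0.0050559   0.02080524  0.02281599] ang [-0.54803468 -0.53960783  0.51282062  0.53525274]
jar [[ 0.67273191 -0.06458282  0.05      ]]
punch [[0.65437412 0.03390072 0.05      ]]
ring [[0.51299156 0.00914326 0.007     ]]
block [[ 0.45380219 -0.02683272  0.034     ]]
0 top z 0.06266532571636378 arc top from hinge mm 9.092595695043837
1 top z 0.06460714285820847 arc top from hinge mm 5.723156626387382
2 top z 0.06464688877201138 arc top from hinge mm 6.098382305468476
3 top z 0.06352671975752518 arc top from hinge mm 2.822484363340372
```

View pics/fit_top.png

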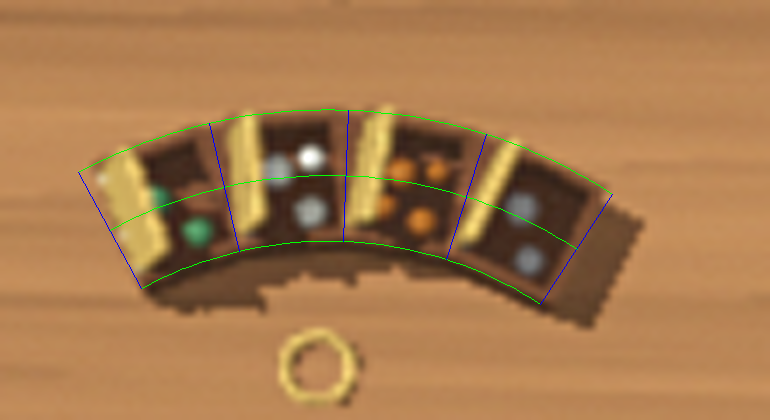

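View pics/fit_side.png

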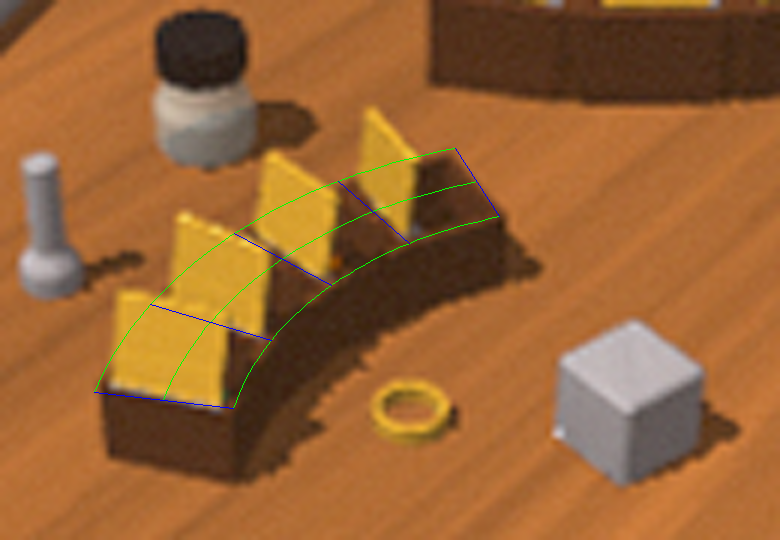

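The fit agrees with both views: green/blue outlines sit on the rim and cell walls, row ends come out at ±0.54 rad, and lid tops are about 62 mm high. The box is at (0.574, 0.003) with yaw about −0.01. I'll shut the gripper, go above the left end, and check the fingertip height in the pictures.

```bash
cat >> h.py <<'E'
p0=np.load("pose.npy")
def on(th,z):
    c,s=np.cos(p0[2]),np.sin(p0[2]);x=.15*np.cos(th)-.15;y=.15*np.sin(th)
    return [p0[0]+c*x-s*y,p0[1]+s*x+c*y,z],[np.pi,0,p0[2]+th]
E
python3 - <<'E'
from h import *
from plant import robot
for th in(.85,.4,0,-.4,-.75):
    print(th,[None if (q:=robot.inverse_kinematics(*on(th,z))) is None else np.round(q,2) for z in(.05,.15)])
robot.grip(0.0,20)
robot.goto(*on(.85,.15))
s=robot.sense();print(s['t'],s['tcp_pos'],s['tcp_rot'],s['wrist_force'],s['opening'])
f=robot.grab_frame("side");pickle.dump(f,open("f1.pkl","wb"))
im=f["image"][:,:,::-1].copy()
q=proj(f,[s['tcp_pos'],np.array(s['tcp_pos'])-[0,0,.011]]);print(q)
for x,y in q: cv2.circle(im,(int(round(x)),int(round(y))),1,(0,255,0),-1)
x0,y0=(q[0]-[60,70]).astype(int).clip(0)
cv2.imwrite("pics/s1.png",cv2.resize(im[y0:y0+110,x0:x0+130],None,fx=5,fy=5,interpolation=cv2.INTER_NEAREST))
P,u,v=cloud(f)
m=(np.hypot(P[:,0]-s['tcp_pos'][0],P[:,1]-s['tcp_pos'][1])<.06)&(P[:,2]>.06)
print("lowest tool z",np.sort(P[m][:,2])[:15].round(4))
E
```

```text
0.85 [array([-0.52,  0.51,  0.28,  2.04, -0.23,  0.63,  0.76]), array([-0.6 ,  0.36,  0.38,  1.97, -0.18,  0.84,  0.71])]
0.4 [array([-0.48,  0.56,  0.39,  1.97, -0.33,  0.67,  0.51]), array([-0.56,  0.42,  0.49,  1.91, -0.25,  0.87,  0.45])]
0 [array([-0.43,  0.58,  0.47,  1.96, -0.4 ,  0.69,  0.28]), array([-0.53,  0.45,  0.6 ,  1.9 , -0.33,  0.89,  0.22])]
-0.4 [array([-0.43,  0.6 ,  0.61,  1.99, -0.53,  0.71,  0.1 ]), array([-0.58,  0.49,  0.81,  1.93, -0.45,  0.91,  0.04])]
-0.75 [array([-0.51,  0.66,  0.85,  2.05, -0.73,  0.76,  0.03]), array([-0.65,  0.54,  1.03,  1.99, -0.58,  0.94, -0.08])]
3.25 [0.52481662 0.1175995  0.15004863] [-3.14133830e+00 -5.75749915e-04  8.40641150e-01] [0.38452073 0.07939596 0.02334677] -0.0019733579013639017
[[213.80719565 177.33870778]
 [214.30435591 183.10881692]]
lowest tool z [0.1406 0.1414 0.1416 0.1417 0.142  0.142  0.1424 0.1427 0.1431 0.1437
 0.1439 0.1441 0.1442 0.1444 0.1446]
```

View pics/s1.png

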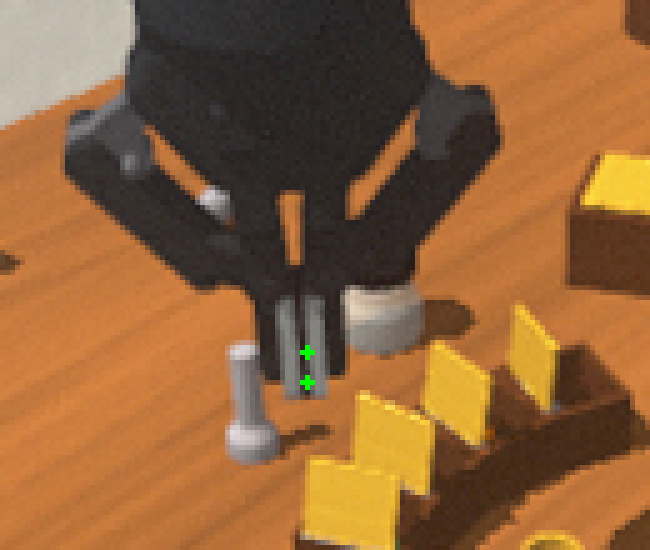

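The depth reading puts the fingertips about 10–11 mm below the TCP, which matches nose_length. I'll sweep with the tips at 40.5 mm.

```bash
python3 - <<'E'
from h import *
from plant import robot
Z=.0515
p,a=on(.85,Z);robot.move_straight(p,vel=.15,attitude=a)
w0=np.array(robot.sense()['wrist_force'])
for i,th in enumerate(np.arange(.65,-.76,-.1)):
    p,a=on(th,Z)
    hit=robot.move_straight(p,vel=.045,attitude=a,contact_N=6)
    s=robot.sense();print(round(th,2),round(s['t'],2),hit,np.round(np.array(s['wrist_force'])-w0,2))
    if hit: break
    if abs(th-.25)<.01:
        f=robot.grab_frame("side");cv2.imwrite("pics/mid.png",f["image"][:,:,::-1])
E
```

```text
0.65 4.92 False [0.55 0.25 0.32]
0.55 5.41 False [ 1.81 -1.08  1.12]
0.45 5.89 False [ 1.91 -1.36  0.09]
0.35 6.38 False [ 1.45 -0.2   0.24]
0.25 6.86 False [ 0.95 -0.39  0.97]
0.15 7.39 False [ 1.02 -0.45 -0.05]
0.05 7.88 False [ 0.63 -0.69  1.21]
-0.05 8.36 False [ 1.05 -0.78  0.35]
-0.15 8.84 False [ 0.67 -0.36 -0.25]
-0.25 9.32 False [ 1.4  -0.83  0.48]
-0.35 9.81 False [ 1.62 -0.37  1.12]
-0.45 10.29 False [ 1.37 -0.16  0.8 ]
-0.55 10.78 False [1.43 0.54 0.73]
-0.65 11.26 False [ 1.14 -0.55 -0.21]
-0.75 11.74 False [1.05 0.21 0.25]
```

```bash
python3 - <<'E'
from h import *
from plant import robot
p,a=on(-.75,.2);robot.move_straight(p,vel=.15)
p,a=on(-.75,.2);
try: robot.move_straight([p[0]-.03,p[1]-.2,.25],vel=.2)
except robot.IKError as e: print("ik",e)
robot.sleep(.3)
d={n:robot.grab_frame(n) for n in("top","side","wrist")};pickle.dump(d,open("f2.pkl","wb"))
print(robot.sense()['t'])
for n,k,(y0,y1,x0,x1) in (("top",4,(115,240,205,315)),("side",2.5,(140,245,190,330))):
    d[n]["c"]=cv2.resize(d[n]["image"][y0:y1,x0:x1,::-1],None,fx=k,fy=k,interpolation=cv2.INTER_CUBIC)
o=np.zeros((500,800,3),np.uint8)
t,s=d["top"]["c"],d["side"]["c"];o[:t.shape[0],:440]=t;o[:s.shape[0],445:795]=s
cv2.imwrite("pics/end.png",o)
f=d["top"];P,u,v=cloud(f);D=P[:,:2]-p0[:2];c,s=np.cos(p0[2]),np.sin(p0[2])
x=c*D[:,0]+s*D[:,1];y=-s*D[:,0]+c*D[:,1];r=np.hypot(x+.15,y)-.15;b=np.arctan2(y,x+.15)
for i,t in enumerate((.405,.135,-.135,-.405)):
    m=(abs(r)<.014)&(abs(b-t)<.08); h=P[m]
    A=np.c_[np.ones(m.sum()),(b[m]-t)*.15];k=np.linalg.lstsq(A,h[:,2],rcond=None)[0];print(i,m.sum(),"mean z",k[0].round(4),"tilt",k[1].round(3))
E
```

```text
14.525
0 121 mean z 0.0334 tilt 0.012
1 124 mean z 0.0335 tilt 0.006
2 120 mean z 0.0337 tilt 0.014
3 124 mean z 0.0334 tilt -0.002
```

View pics/end.png

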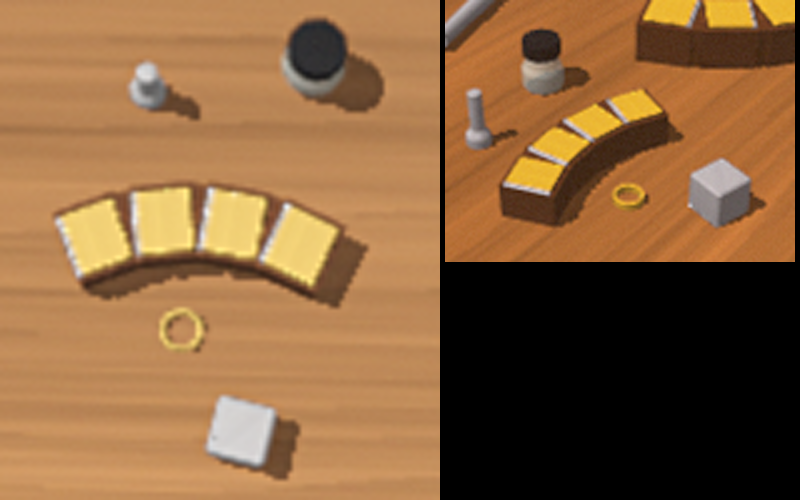

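View pics/mid.png

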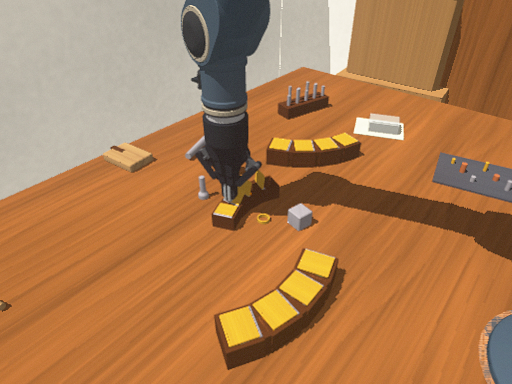

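The end crop shows all four lids flat, at crop px (95,238), (163,222), (234,224) and (303,245). Their tops measure 33.4–33.7 mm with a tilt of 0.014 or less. The bystanders and the box are where they were, and the arm is clear, so I'm handing in.

```bash
python3 - <<'E'
from plant import robot
robot.close_job();print(robot.sense()['t'])
E
```

```text
the job is handed in; nothing more can be done
the job is handed in; nothing more can be done
```

All four lids of the smallest stone box are shut, and the job is handed in. With the gripper shut, I ran the fingertips along the row's arc from left to right at about 40 mm above the bench, then came clear to one side.

- **Lids:** after the sweep, the tops measured 33.4–33.7 mm (33 mm is shut), with tilts of 0.014 rad or less.
- **Force:** the wrist force changed by no more than about 2.5 N between readings, and the 6 N contact stop never triggered.
- **Box and bystanders:** in the before and after pictures, the box, jar, ring, punch and block show no visible shift. I compared these by eye only.
- **Order:** a picture partway through showed cell 0 shut while the lids to its right still stood. I did not picture each fold separately.
- **Time:** about 14.5 s on the robot's clock at the last check, against the 38 s limit.

No check failed or disagreed.

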